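Find the release notch behind the drawer case by feel and press it

ROBOT

A 7-joint arm with a two-finger parallel gripper is mounted at the origin on a cart in front of the work surface, level with it; the furniture and walls round the work are solid. World frame = base frame: x ahead of the robot, y to its left, z up, the work surface at z = 0. Lengths are in m, angles in rad, forces in N, time in s.
With the tool pointing down it reaches from about 0.425 to 0.95 m from the base axis. Payload 4.7 kg.
Tool frame: the origin (TCP) lies on the centre line of the jaws, within the pads' length; the fingertips stand 19 mm ahead of it and the grasp point (between the pads) is the TCP; z points along the fingers, y is the direction in which the jaws open and shut (so a half turn about z gives the same grasp; the last joint's range is limited). The gripper opens to 85 mm and grips with 20 to 120 N. Pads are 22 mm wide; open, the fingers measure 114 mm over their backs; the gripper's body (76 mm by 85 mm) begins 54 mm behind the grasp point. The pads swing forward as they close: fully open they stand 13 mm farther back than shut.
Start: joints at [-1.25, 0.469, -0.049, 1.532, 0.024, 1.141, -0.082], TCP at [0.231, 0.634, 0.25] pointing down, gripper open.
Joint ranges: [-2.59, 2.59], [-0.33, 1.99], [-1.39, 1.29], [0.1, 2.45], [-1.04, 4.18], [0.21, 1.99], [-2.66, 2.66]. Speed limits (rad/s): [2.57, 2.57, 3.14, 3.14, 3.14, 3.14, 3.14].

INTERFACE

Orientations are given as a unit quaternion [w, x, y, z].
In Python, from plant import arm gives the robot as it stands.
- The arm moves only by the tool play_rows, never from a script. Its argument "rows" is a list of rows, each a list of 7 numbers: the shift along the tool's x, y, z in m, then the turn, a rotation vector about the tool's x, y, z in degrees, then the opening, from 0 (shut) to 1 (fully open). A call has 1 to 20 rows; each row shifts and turns the pose as measured when the row begins, along the tool's axes as they then stand; what a row does not reach is not made up. A row lasts 1/10 s, in which the tool goes at most 50 mm and 8.59 degrees, less where a joint would pass 70% of its speed; a pose out of reach is approached as far as the arm can. A call with a gripper value outside its range is refused whole. The fingers move at their own pace and stop on an object; "newtons" is the grip in N (left out, the last holds). Time passes only in rows, so rows that do not move let the fingers close. It gives the time, the measured TCP pose, the force and the opening at its end, in the units of the state.
- arm.observe(): the state, without advancing time (a new reading comes with each control period).
- arm.capture(name): name is "side" or "top" or "wrist"; returns (picture, depth): 420x560x3 uint8, red, green, blue; 420x560 float32, m along the optical axis (not along the pixel's ray), 0 where there is no reading.
- arm.calibration(name): a dict with "fovy" (degrees; the focal length in pixels is half the picture's height over the tangent of half this angle, whatever the lens; pixels are square), "cx", "cy" (the principal point, pixels), "eye" and "rotation" of the camera in the world; the wrist camera has in their place "tool_from_camera" (4x4, takes a point from camera to tool coordinates, whose origin is the TCP and whose axes are the flange's). Camera axes: x right, y down, z forward; pixel columns grow to the right and rows downward; lengths in m; the calibration is good to about 2 mm. A picture is of the moment at which its call begins: read the wrist's pose just before it. calibration takes no time and is no camera call.
- arm.hand_in(): hands the job in, once; it reports no verdict.
Trained networks look in the newest picture that a camera, given by its name, has taken for a name from the list of things; names that differ only in an ending like _2 or _b are one class to them, and where a whole thing is asked for, a point or a joint stands for the part that bears it (a point fixed in the world has none). Each returns a list of dicts, best first, with "score" (0 to 1); they miss things now and then, are a little off and sometimes report something else, mostly with a low value. They report only what shows in the picture. A call takes as long as a camera call.
- arm.find_in(thing, camera): "location" ([column, row] in pixels, amid what is visible of it).
- arm.outline_of(thing, camera): "region" (420x560 bool, what is visible of it) and "location" ([column, row] in pixels, amid what is visible of it).
The state is a dict: "time_s": time; "joint_pos": joint angles; "qvel": joint speeds; "effort": joint torques, N m; "tool_pos": TCP position; "eef_rot": TCP orientation; "force": force on the tool from outside, world axes, zero at the start; "torque": the same for the moment, N m; "finger_gap": opening from 0.0 (shut) to 1.0 (fully open).
Only numpy, scipy, OpenCV 4.12 (cv2) and the standard library are available. Lean on these libraries where they do the work, as an engineer would, in place of code of your own. Each camera call takes 0.05 s, during which the arm holds its last target. There are 200 camera calls.

TASK

The flush drawer of the low grey case has no handle; its release sits in a notch somewhere along the case's rear edge, on the side facing away from you. Start near one end of the grey rail in the rear edge, feel along it with a fingertip until you find the notch, then press the release plate inside it gently all the way home, so that the drawer pops out at the front, and take the hand away. Do not touch the drawer itself, and leave the gold cap, steel cup, scraper and dropper bottle where they are.

Things in the scene. Friction and masses are not known exactly. Their poses are not given: they have to be found in the camera images.
- case: low grey sheet-metal drawer case, fixed to the table, 130 (x) x 350 (y) x 52 mm high, turned up to 0.2 rad. Origin: centre of its underside. Its +x points to the rear (away from the robot), +y left, +z up. At both ends of its rear edge are grey end housings whose rear faces lie at x = +65 mm; between them, y = -95 to +95 mm, runs the grey rail.
- rail_mid (a point): middle of the rear face of the upright grey rail (not of the notch): case x = +61, y = 0, z = 29 mm; axes as the case's. The smooth face spans y = -95 to +95 mm, z = 8 to 50 mm. One notch in it, 46 mm wide, open to the rear and the top, floor at case z = 13 mm, has its middle anywhere within 40 mm of this point along y; closed fingertips pointing down fit in.
- release (a joint): travel, m, of the grey release plate in the notch: 0 at rest, 0.010 fully home (pushed along the case's -x). It shows through the whole width of the notch, case z = 14 to 47 mm, upright; at rest its face stands 10 mm in from the rail's rear face. It takes about 6 N to move, does not spring back, and pushes the drawer out three times as far.
- drawer: the flush grey drawer front (228 x 36 mm) with an empty label frame, in the front face of the case. Its origin coincides with the case's origin while shut and moves along the case's -x as the drawer comes out, 30 mm when the release is fully home.
- cap: round gold bottle cap, 47 mm across, 19 mm high, lying on top of the case near its left front; origin at the centre of its underside. Bystander.
- cup: steel measuring cup, 65 mm across, 66 mm high, standing behind the case; origin at the centre of its underside. Bystander.
- scraper: beige hand scraper, 56 x 115 x 9 mm, lying flat behind the case at the left; origin at the centre of its underside. Bystander.
- dropper: small white dropper bottle with a black cap, 21 mm across, 66 mm high, standing behind the case at the right; origin at the centre of its underside. Bystander.

How it is judged:
By the outcome, as a careful person would: the job done as asked, in the order asked, and still so for the second after the job is handed in, with the robot touching nothing.
It also fails if it takes over 61 s, if anything falls off the work surface, if the arm or the gripper's body presses on something with over 40 N, if the wrist force passes 120 N, or if a joint passes its speed limit or range.

## Working session

There is one attempt and no reset: what is moved stays moved. The work goes in short steps, Python scripts to look and compute and a tool call to move; the robot and the scene stay as the last step left them, time stands still between calls to the robot, and variables do not carry over. Pictures are saved under pics/ and viewed, about 8 in all and at most 12, crops included, and the job is handed in when it is done.

Besides the shell and the picture viewer there is one more tool, called by a JSON object that holds its "api" and its "payload". play_rows: Moves the arm, as the interface text tells. Its arguments: {"type":"object","properties":{"rows":{"type":"array"},"newtons":{"type":"number"}},"required":["rows"]}

```bash
mkdir -p pics; ls; cat > h.py <<'E'
import numpy as np, cv2
from scipy.spatial.transform import Rotation as R
from plant import arm
def cam(name):
    s=arm.observe(); im,d=arm.capture(name); c=arm.calibration(name)
    f=im.shape[0]/2/np.tan(np.radians(c['fovy'])/2)
    if name=='wrist':
        q=s['eef_rot']; T=np.eye(4); T[:3,:3]=R.from_quat([q[1],q[2],q[3],q[0]]).as_matrix(); T[:3,3]=s['tool_pos']
        T=T@np.array(c['tool_from_camera'])
    else:
        T=np.eye(4); T[:3,:3]=np.array(c['rotation']).reshape(3,3); T[:3,3]=c['eye']
    v,u=np.mgrid[:im.shape[0],:im.shape[1]]
    P=np.stack([(u-c['cx'])/f*d,(v-c['cy'])/f*d,d],-1)@T[:3,:3].T+T[:3,3]
    P[d==0]=np.nan
    return im,d,P,T
def save(n,im): cv2.imwrite('pics/'+n+'.png',im[...,::-1])
def st():
    s=arm.observe(); print(s['time_s'],np.round(s['tool_pos'],4),np.round(s['eef_rot'],4),np.round(s['force'],2),s['finger_gap'])
    return s
E
python3 - <<'E'
from h import *
st()
out=[]
for n in('top','side'):
    im,d,P,T=cam(n); print(n,T.round(3).tolist())
    np.save(n+'.npy',P)
    for t in('case','drawer','cap','cup','scraper','dropper'):
        r=arm.outline_of(t,n)
        for o in r[:1]:
            m=o['region']; p=P[m]; print(t,round(o['score'],2),np.round(o['location']),np.nanmedian(p,0).round(3),np.nanpercentile(p,2,axis=0).round(3),np.nanpercentile(p,98,axis=0).round(3))
            if n=='top' and t=='case':
                np.save('casem.npy',m)
                q=p[(p[:,2]>.045)&(p[:,2]<.058)]; print(cv2.minAreaRect(q[:,:2].astype(np.float32)*1000))
    save(n,im)
E
```

```text
pics
0.0 [0.2311 0.6336 0.2493] [-2.000e-04  1.740e-01  9.847e-01 -1.000e-03] [-0.39  0.61  0.09] 1.0021798057825986Traceback (most recent call last):
  File "<stdin>", line 5, in <module>
  File "h.py", line 11, in cam
    T=np.eye(4); T[:3,:3]=np.array(c['rotation']).reshape(3,3); T[:3,3]=c['eye']
                          ~~~~~~~~~~~~~~~~~~~~~~~~~~~~~~~^^^^^
ValueError: cannot reshape array of size 4 into shape (3,3)
```

```bash
sed -i "s/np.array(c\['rotation'\]).reshape(3,3)/R.from_quat(np.roll(c['rotation'],-1)).as_matrix()/" h.py
python3 - <<'E'
from h import *
for n in('top','side'):
    im,d,P,T=cam(n); print(n,T.round(3).tolist())
    np.save(n+'.npy',P)
    for t in('case','drawer','cap','cup','scraper','dropper'):
        r=arm.outline_of(t,n)
        for o in r[:1]:
            m=o['region']; p=P[m]; print(t,round(o['score'],2),np.round(o['location']),np.nanmedian(p,0).round(3),np.nanpercentile(p,2,axis=0).round(3),np.nanpercentile(p,98,axis=0).round(3))
            if n=='top' and t=='case':
                np.save('casem.npy',m)
                q=p[(p[:,2]>.045)&(p[:,2]<.058)]; print(cv2.minAreaRect(q[:,:2].astype(np.float32)*1000))
    save(n,im)
cv2.imwrite('pics/both.png',cv2.resize(np.vstack([cv2.imread('pics/top.png'),cv2.imread('pics/side.png')]),(400,600)))
E
```

```text
top [[-0.029, -0.989, 0.148, 0.449], [-0.999, 0.032, 0.021, 0.077], [-0.026, -0.147, -0.989, 1.135], [0.0, 0.0, 0.0, 1.0]]
case 0.92 [240. 264.] [0.505 0.202 0.051] [0.434 0.043 0.038] [0.579 0.376 0.055]
((506.5755920410156, 209.90467834472656), (350.05511474609375, 128.92974853515625), 81.8681640625)
cap 0.62 [171. 266.] [0.497 0.343 0.07 ] [0.477 0.323 0.06 ] [0.518 0.366 0.074]
cup 0.65 [243. 147.] [0.785 0.192 0.021] [ 0.745  0.16  -0.001] [0.805 0.219 0.067]
scraper 0.92 [196. 195.] [0.667 0.311 0.008] [ 0.633  0.259 -0.001] [0.704 0.366 0.012]
dropper 0.51 [376. 187.] [ 0.675 -0.104  0.038] [ 0.669 -0.114  0.005] [ 0.685 -0.097  0.067]
side [[0.998, -0.05, 0.036, 0.598], [-0.058, -0.571, 0.819, -0.605], [-0.02, -0.82, -0.572, 0.539], [0.0, 0.0, 0.0, 1.0]]
case 0.94 [220. 194.] [0.512 0.155 0.052] [0.428 0.03  0.008] [0.587 0.361 0.054]
cap 0.51 [314. 281.] [ 0.679 -0.114  0.033] [ 0.671 -0.119  0.005] [ 0.69  -0.107  0.066]
cup 0.79 [327. 181.] [0.752 0.189 0.05 ] [0.745 0.168 0.007] [0.773 0.22  0.067]
scraper 0.68 [286. 174.] [0.67  0.302 0.009] [0.638 0.256 0.004] [0.703 0.36  0.011]
dropper 0.76 [313. 279.] [ 0.68  -0.114  0.035] [ 0.671 -0.119  0.006] [ 0.69  -0.107  0.066]
```

View pics/top.png

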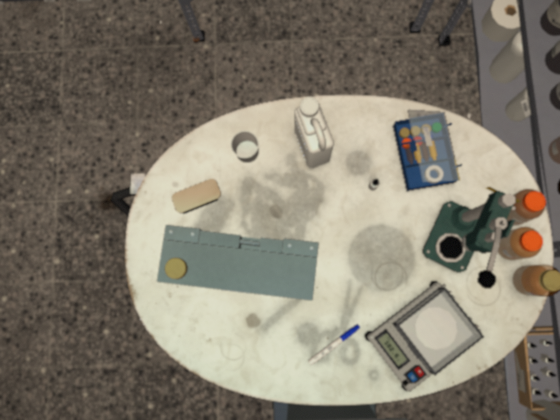

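View pics/side.png

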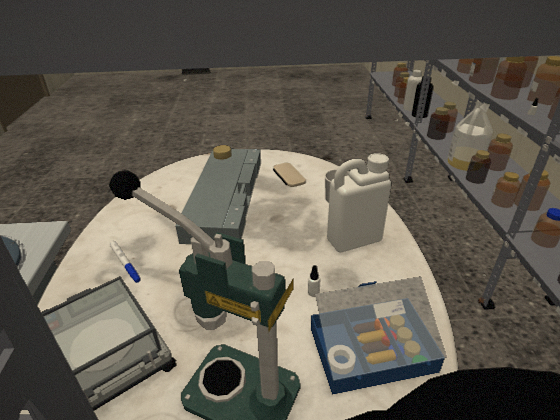

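The top view shows the case at about columns 158–318 and rows 226–299, with the cap at (175,268), scraper at (196,195), cup at (245,147) and dropper at (374,184). The right end of the rear edge is clear, so I'll start there. I'll turn the tool so that tool x = case −x and tool y = case +y, and close the fingers on the way.

{"api": "play_rows", "payload": {"rows": [[0,0,0,0,0,-6,0],[0,0,0,0,0,-5.9,0],[-0.026,-0.028,0,0,0,0,0],[-0.026,-0.028,0,0,0,0,0],[-0.026,-0.028,0,0,0,0,0],[-0.026,-0.028,0,0,0,0,0],[-0.026,-0.028,0,0,0,0,0],[-0.026,-0.028,0,0,0,0,0],[-0.026,-0.028,0,0,0,0,0],[-0.026,-0.028,0,0,0,0,0],[-0.026,-0.028,0,0,0,0,0],[-0.026,-0.028,0,0,0,0,0],[-0.026,-0.028,0,0,0,0,0],[-0.026,-0.028,0,0,0,0,0],[-0.026,-0.028,0,0,0,0,0],[-0.026,-0.028,0,0,0,0,0],[0,0,0,0,0,0,0]], "newtons": 40}}

```text
time_s: 2.45
tool_pos: [0.5521, 0.1825, 0.2503]
eef_rot: [0.002, 0.064, 0.998, 0.003]
force: [0.1, 0.0, 0.1]
finger_gap: -0.001
```

```bash
cat >> h.py <<'E'
YAW=np.radians(81.868-90); C=np.array([.5066,.2099]); 
def tocase(p): 
    c,s=np.cos(YAW),np.sin(YAW); return (np.asarray(p)[...,:2]-C)@np.array([[c,-s],[s,c]])
def cs():
    s=st(); print('case xy',tocase(s['tool_pos']).round(4))
E
python3 - <<'E'
from h import *
cs()
im,d,P,T=cam('wrist'); save('w1',im)
for t in('case','release','rail_mid'):
    for o in arm.outline_of(t,'wrist')[:2]:
        p=P[o['region']]; print(t,round(o['score'],2),np.round(o['location']),np.nanmedian(p,0).round(3))
        if t=='case':
            q=p[(p[:,2]>.043)&(p[:,2]<.06)]; k=tocase(q); print(cv2.minAreaRect(q[:,:2].astype(np.float32)*1000),np.percentile(k,[1,99],axis=0))
E
```

```text
2.45 [0.5521 0.1825 0.2503] [0.0019 0.0643 0.9979 0.0026] [0.05 0.04 0.1 ] -0.0005757930512028959
case xy [ 0.049  -0.0207]
case 0.82 [289. 122.] [0.502 0.2   0.051]
((508.3780822753906, 209.59808349609375), (351.275146484375, 130.32376098632812), 81.59718322753906) [[-0.0620361  -0.17148528]
 [ 0.06325713  0.17071959]]
case 0.47 [411. 260.] [0.667 0.311 0.008]Traceback (most recent call last):
  File "<stdin>", line 8, in <module>
    return _quantile_unchecked(
        a, q, axis, out, overwrite_input, method, keepdims, weights)
    return _ureduce(a,
                    func=_quantile_ureduce_func,
    ...<5 lines>...
                    overwrite_input=overwrite_input,
                    method=method)
    r = func(a, **kwargs)
    result = _quantile(arr,
                       quantiles=q,
    ...<2 lines>...
                       out=out,
                       weights=wgt)
    slices_having_nans = np.isnan(arr[-1, ...])
                                  ~~~^^^^^^^^^
IndexError: index -1 is out of bounds for axis 0 with size 0
```

View pics/w1.png

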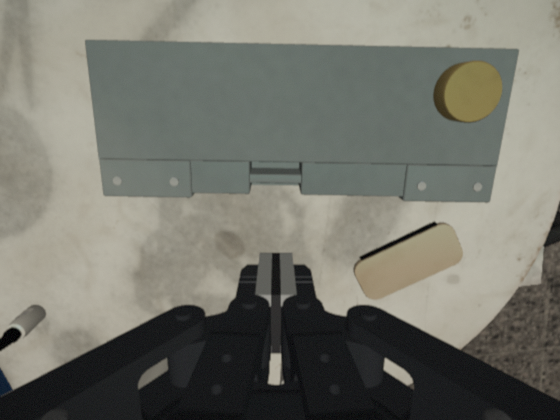

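The wrist picture shows the notch at columns 250–302, row 173, with the rail spanning columns 190–405. That puts the notch's middle near case y ≈ −0.02. I'll now go down behind the right end of the rail and feel along it from there.

{"api": "play_rows", "payload": {"rows": [[-0.016,-0.018,0,0,0,0.9,0],[-0.016,-0.018,0,0,0,0,0],[-0.016,-0.019,0,0,0,0,0],[0,0,0,0,0,0,0],[0,0,0.03,0,0,0,0],[0,0,0.035,0,0,0,0],[0,0,0.035,0,0,0,0],[0,0,0.035,0,0,0,0],[0,0,0.03,0,0,0,0],[0,0,0.02,0,0,0,0],[0,0,0,0,0,0,0]]}}

```text
time_s: 3.65
tool_pos: [0.5825, 0.1577, 0.0611]
eef_rot: [-0.0, 0.051, 0.999, 0.013]
force: [-0.7, -0.1, 0.1]
finger_gap: -0.004
```

```bash
sed -i 's/^YAW=.*/YAW=np.radians(-8.27); C=np.array([.5075,.2098])/' h.py; python3 -c "
from h import *
cs()"
```

```text
3.65 [0.5825 0.1577 0.0611] [-3.000e-04  5.100e-02  9.986e-01  1.280e-02] [-0.7  -0.06  0.1 ] -0.004128075801677975
case xy [ 0.0817 -0.0408]
```

```bash
cat >> h.py <<'E'
def need(x,y,z):
    s=st(); print('case xy',tocase(s['tool_pos']).round(4))
    c,sn=np.cos(YAW),np.sin(YAW); w=np.r_[C+np.array([[c,-sn],[sn,c]])@[x,y],z]
    cur=R.from_quat(np.roll(s['eef_rot'],-1)); des=R.from_matrix(np.array([[-c,-sn,0],[-sn,c,0],[0,0,-1]]))
    print('shift',cur.inv().apply(w-s['tool_pos']).round(4),'turn',np.degrees((cur.inv()*des).as_rotvec()).round(2))
E
python3 -c "
from h import *
need(.09,-.075,.06)"
```

```text
3.65 [0.5825 0.1577 0.0611] [-3.000e-04  5.100e-02  9.986e-01  1.280e-02] [-0.7  -0.06  0.1 ] -0.004128075801677975
case xy [ 0.0817 -0.0408]
shift [-0.0068 -0.0345  0.0002] turn [ 1.46 -0.14  2.42]
```

{"api": "play_rows", "payload": {"rows": [[-0.006,-0.009,0,0.7,0,1.2,0],[-0.001,-0.009,0,0.7,0,1.2,0],[0,-0.009,0,0,0,0,0],[0,-0.008,0,0,0,0,0],[0,0,0,0,0,0,0],[0,0,0,0,0,0,0]]}}

```text
time_s: 4.25
tool_pos: [0.5871, 0.1224, 0.0662]
eef_rot: [0.002, 0.072, 0.997, 0.002]
force: [0.4, 0.1, 0.6]
finger_gap: -0.004
```

```bash
python3 -c "
from h import *
need(.085,-.075,.041)"
```

```text
4.25 [0.5871 0.1224 0.0662] [0.0024 0.0724 0.9974 0.0016] [0.4  0.07 0.62] -0.0038705035052153903
case xy [ 0.0914 -0.075 ]
shift [ 0.0065 -0.0001  0.0251] turn [ 0.2   0.26 -0.04]
```

Position and yaw are good. Next I'll go down, then approach the rail slowly.

{"api": "play_rows", "payload": {"rows": [[0,0,0.009,0,0,0,0],[0,0,0.009,0,0,0,0],[0,0,0.007,0,0,0,0],[0,0,0,0,0,0,0],[0.004,0,0,0,0,0,0],[0.003,0,0,0,0,0,0],[0.003,0,0,0,0,0,0]]}}

```text
time_s: 4.95
tool_pos: [0.5764, 0.1248, 0.0382]
eef_rot: [0.002, 0.072, 0.997, 0.002]
force: [-0.0, 0.9, 0.3]
finger_gap: -0.001
```

```bash
python3 -c "
from h import *
need(.072,-.075,.041)"
```

```text
4.95 [0.5764 0.1248 0.0382] [0.0018 0.0721 0.9974 0.0018] [-0.03  0.91  0.35] -0.000862369988691688
case xy [ 0.0805 -0.0742]
shift [ 0.0084 -0.0008 -0.0028] turn [ 0.22  0.19 -0.  ]
```

{"api": "play_rows", "payload": {"rows": [[0.002,0,-0.003,0,0,0,0],[0.002,0,0,0,0,0,0],[0.002,0,0,0,0,0,0],[0.001,0,0,0,0,0,0]]}}

```text
time_s: 5.35
tool_pos: [0.5692, 0.1262, 0.0424]
eef_rot: [0.003, 0.072, 0.997, 0.002]
force: [2.2, -0.8, -0.9]
finger_gap: -0.002
```

{"api": "play_rows", "payload": {"rows": [[0.001,0,0,0,0,0,0]]}}

```text
time_s: 5.45
tool_pos: [0.5692, 0.1262, 0.0426]
eef_rot: [0.004, 0.072, 0.997, 0.002]
force: [3.6, -0.5, -3.6]
finger_gap: 0.001
```

{"api": "play_rows", "payload": {"rows": [[0.001,0,0,0,0,0,0]]}}

```text
time_s: 5.55
tool_pos: [0.5692, 0.1262, 0.0428]
eef_rot: [0.005, 0.072, 0.997, 0.002]
force: [2.9, -0.8, -3.0]
finger_gap: 0.001
```

{"api": "play_rows", "payload": {"rows": [[0.001,0,0,0,0,0,0]]}}

```text
time_s: 5.65
tool_pos: [0.5692, 0.1261, 0.0429]
eef_rot: [0.006, 0.072, 0.997, 0.003]
force: [4.2, -1.2, -3.6]
finger_gap: 0.003
```

```bash
python3 -c "
from h import *
need(.072,-.075,.041)"
```

```text
5.65 [0.5692 0.1261 0.0429] [0.0063 0.0723 0.9974 0.0025] [ 4.21 -1.23 -3.6 ] 0.002577381581340878
case xy [ 0.0731 -0.0739]
shift [ 0.0011 -0.0011  0.0019] turn [ 0.34  0.7  -0.02]
```

Contact with the rail is about 4 N, at case x ≈ 0.073. Now I'll slide left with light pressure.

{"api": "play_rows", "payload": {"rows": [[0.0005,0.003,0.0005,0.1,0.3,0,0],[0.0005,0.003,0.0005,0.1,0.2,0,0],[0.0006,0.003,0.0003,0,0.1,0,0],[0.0006,0.003,0.0002,0,0.1,0,0],[0.0006,0.003,0.0002,0,0.1,0,0],[0.0006,0.003,0.0002,0,0.1,0,0]]}}

```text
time_s: 6.25
tool_pos: [0.5715, 0.1416, 0.0421]
eef_rot: [0.0, 0.074, 0.997, -0.001]
force: [4.0, -4.2, -0.1]
finger_gap: -0.001
```

```bash
python3 -c "
from h import *
need(.073,-.03,.041)"
```

```text
6.25 [0.5715 0.1416 0.0421] [ 5.000e-04  7.380e-02  9.973e-01 -5.000e-04] [ 4.04 -4.2  -0.14] -0.0013852439180634597
case xy [ 0.0731 -0.0583]
shift [0.0002 0.0283 0.001 ] turn [-0.05  0.06 -0.2 ]
```

{"api": "play_rows", "payload": {"rows": [[0.0006,0.003,0.0002,0,0.05,0,0],[0.0006,0.003,0.0002,0,0.05,-0.1,0],[0.0006,0.003,0.0002,0,0.05,-0.1,0],[0.0006,0.003,0.0002,0,0.05,0,0],[0.0006,0.003,0.0002,0,0.05,0,0],[0.0006,0.003,0.0002,0,0.05,0,0]]}}

```text
time_s: 6.85
tool_pos: [0.5739, 0.1579, 0.0417]
eef_rot: [0.001, 0.073, 0.997, -0.002]
force: [3.2, -3.1, 0.9]
finger_gap: 0.004
```

```bash
python3 -c "
from h import *
need(.073,-.03,.041)"
```

```text
6.85 [0.5739 0.1579 0.0417] [ 8.000e-04  7.290e-02  9.973e-01 -2.000e-03] [ 3.22 -3.11  0.92] 0.003871887610604983
case xy [ 0.0731 -0.0418]
shift [0.0002 0.0118 0.0007] turn [-0.22  0.11 -0.09]
```

Still on the face at case x = 0.0731. I'll carry on in shorter bursts.

{"api": "play_rows", "payload": {"rows": [[0.0007,0.002,0.0002,0,0.05,0,0],[0.0007,0.002,0.0002,0,0.05,0,0],[0.0007,0.002,0.0002,0,0.05,0,0],[0.0007,0.002,0.0002,0,0.05,0,0]]}}

```text
time_s: 7.25
tool_pos: [0.5732, 0.1654, 0.0415]
eef_rot: [-0.0, 0.073, 0.997, -0.003]
force: [0.3, -0.5, -1.1]
finger_gap: 0.001
```

{"api": "play_rows", "payload": {"rows": [[0.0007,0.002,0.0002,0,0.05,0,0],[0.0007,0.002,0.0002,0,0.05,0,0],[0.0007,0.002,0.0002,0,0.05,0,0]]}}

```text
time_s: 7.55
tool_pos: [0.5703, 0.1733, 0.0403]
eef_rot: [-0.003, 0.072, 0.997, -0.003]
force: [0.7, 0.1, -0.1]
finger_gap: -0.0
```

```bash
python3 -c "
from h import *
need(.073,-.025,.041)"
```

```text
7.55 [0.5703 0.1733 0.0403] [-0.0033  0.0723  0.9974 -0.0027] [ 0.71  0.07 -0.13] -0.00015408422701438203
case xy [ 0.0674 -0.0271]
shift [-0.0056  0.0021 -0.0008] turn [-0.33 -0.35 -0.03]
```

The fingertip has dropped into the notch, with force near zero and case x at 0.067. I'll move towards its middle, level the tool, then press in small steps.

{"api": "play_rows", "payload": {"rows": [[0,0.003,0,-0.2,-0.3,0,0],[0,0.003,0,-0.1,-0.1,0,0],[0.001,0,0,0,0,0,0],[0.001,0,0,0,0,0,0],[0.001,0,0,0,0,0,0]]}}

```text
time_s: 8.05
tool_pos: [0.5674, 0.1825, 0.0396]
eef_rot: [0.001, 0.071, 0.997, 0.001]
force: [3.6, -0.1, -3.5]
finger_gap: -0.002
```

```bash
python3 -c "
from h import *
need(.063,-.020,.041)"
```

```text
8.05 [0.5674 0.1825 0.0396] [5.000e-04 7.120e-02 9.975e-01 7.000e-04] [ 3.63 -0.13 -3.51] -0.0022617861619210265
case xy [ 0.0632 -0.0184]
shift [ 0.0002 -0.0016 -0.0014] turn [0.08 0.06 0.11]
```

Plate contact is at case x = 0.0632, exactly 10 mm in. I'll press it gently.

{"api": "play_rows", "payload": {"rows": [[0.002,0,0,0,0.1,0,0],[0.002,0,0,0,0.1,0,0],[0.002,0,0,0,0.1,0,0],[0.002,0,0,0,0.1,0,0]]}}

```text
time_s: 8.45
tool_pos: [0.5651, 0.1827, 0.0401]
eef_rot: [0.003, 0.073, 0.997, 0.002]
force: [5.5, -0.5, -4.1]
finger_gap: -0.005
```

```bash
python3 -c "
from h import *
need(.053,-.020,.041)"
```

```text
8.45 [0.5651 0.1827 0.0401] [0.0032 0.0727 0.9973 0.0021] [ 5.47 -0.51 -4.14] -0.00502514880121725
case xy [ 0.0609 -0.0185]
shift [ 0.0079 -0.0015 -0.0009] turn [ 0.27  0.35 -0.07]
```

{"api": "play_rows", "payload": {"rows": [[0.0025,0,0,0,0.2,0,0],[0.0025,0,0,0,0.2,0,0],[0.0025,0,0,0,0.2,0,0],[0.0025,0,0,0,0.2,0,0],[0.0025,0,0,0,0.2,0,0]]}}

```text
time_s: 8.95
tool_pos: [0.5601, 0.1833, 0.0407]
eef_rot: [0.002, 0.075, 0.997, 0.004]
force: [5.4, 0.0, -4.0]
finger_gap: 0.004
```

```bash
python3 -c "
from h import *
need(.053,-.020,.041)"
```

```text
8.95 [0.5601 0.1833 0.0407] [0.0024 0.0747 0.9972 0.0043] [ 5.45  0.03 -3.97] 0.0044156077725715955
case xy [ 0.0559 -0.0186]
shift [ 0.0029 -0.0014 -0.0003] turn [ 0.52  0.24 -0.3 ]
```

{"api": "play_rows", "payload": {"rows": [[0.0025,0,0,0,0.2,0,0],[0.0025,0,0,0,0.2,0,0],[0.0025,0,0,0,0.1,0,0]]}}

```text
time_s: 9.25
tool_pos: [0.5574, 0.1837, 0.0412]
eef_rot: [0.003, 0.076, 0.997, 0.006]
force: [7.7, -1.7, -4.9]
finger_gap: 0.001
```

{"api": "play_rows", "payload": {"rows": [[0.0025,0,0,0,0.1,0,0],[0.0025,0,0,0,0.1,0,0]]}}

```text
time_s: 9.45
tool_pos: [0.5574, 0.1837, 0.0417]
eef_rot: [0.007, 0.077, 0.997, 0.007]
force: [6.9, -0.4, -5.8]
finger_gap: 0.0
```

```bash
python3 -c "
from h import *
need(.053,-.020,.041)"
```

```text
9.45 [0.5574 0.1837 0.0417] [0.0067 0.0768 0.997  0.0068] [ 6.89 -0.41 -5.78] 8.142334703737664e-05
case xy [ 0.0531 -0.0187]
shift [ 0.0001 -0.0013  0.0007] turn [ 0.83  0.71 -0.54]
```

It has stopped after 10.1 mm of travel. I'll give one slightly firmer push to confirm the end stop.

{"api": "play_rows", "payload": {"rows": [[0.004,0,0.0005,0.3,0.3,0,0],[0.005,0,0.0005,0.2,0.3,0,0]]}}

```text
time_s: 9.65
tool_pos: [0.5572, 0.1837, 0.0419]
eef_rot: [0.011, 0.078, 0.997, 0.004]
force: [12.7, -1.8, -11.8]
finger_gap: 0.004
```

```bash
python3 -c "
from h import *
need(.053,-.020,.041)"
```

```text
9.65 [0.5572 0.1837 0.0419] [0.0106 0.0784 0.9969 0.0044] [ 12.72  -1.84 -11.77] 0.004087784611304408
case xy [ 0.053  -0.0187]
shift [-0.     -0.0013  0.0009] turn [ 0.59  1.17 -0.72]
```

That is a firm stop: 12.7 N with no further motion. I'll back straight out, then go up.

{"api": "play_rows", "payload": {"rows": [[-0.003,0,0,0,0,0,0],[-0.006,0,0,0,0,0,0],[-0.008,0,0,0,0,0,0],[-0.01,0,0,0,0,0,0],[-0.01,0,0,0,0,0,0],[-0.005,0,0,0,0,0,0],[0,0,0,0,0,0,0],[0,0,-0.015,0,0,0,0],[0,0,-0.025,0,0,0,0],[0,0,-0.035,0,0,0,0],[0,0,-0.035,0,0,0,0],[0,0,-0.035,0,0,0,0],[0,0,-0.035,0,0,0,0],[0,0,-0.015,0,0,0,0],[0,0,0,0,0,0,0],[0,0,0,0,0,0,0]]}}

```text
time_s: 11.25
tool_pos: [0.5933, 0.1756, 0.2518]
eef_rot: [0.007, 0.078, 0.997, 0.005]
force: [-0.4, 0.4, -1.2]
finger_gap: -0.002
```

```bash
python3 - <<'E'
from h import *
cs()
for n in('wrist','top'):
    im,d,P,T=cam(n); save('end_'+n,im)
    for t in('drawer','cap','cup','scraper','dropper'):
        for o in arm.outline_of(t,n)[:1]:
            p=P[o['region']]; print(n,t,round(o['score'],2),np.round(o['location']),np.nanmedian(p,0).round(3),np.nanpercentile(p,2,axis=0).round(3),np.nanpercentile(p,98,axis=0).round(3))
    k=tocase(P); m=(abs(k[...,1])<.1)&(k[...,0]>-.15)&(k[...,0]<-.02)&(P[...,2]>.025)&(P[...,2]<.06)
    print(n,'front extent',np.percentile(k[m][:,0],1).round(4))
a=cv2.imread('pics/end_wrist.png');b=cv2.imread('pics/end_top.png')
cv2.imwrite('pics/end.png',cv2.resize(np.hstack([a,b]),(800,300)))
E
```

```text
11.25 [0.5933 0.1756 0.2518] [0.007  0.0778 0.9969 0.0049] [-0.36  0.44 -1.17] -0.0018496926900409684
case xy [ 0.0898 -0.0215]
wrist drawer 0.59 [474.  30.] [0.499 0.341 0.07 ] [0.48  0.322 0.052] [0.519 0.366 0.071]
wrist cap 0.77 [474.  30.] [0.499 0.34  0.07 ] [0.48  0.322 0.054] [0.519 0.364 0.071]
wrist cup 0.7 [414. 217.] [0.667 0.311 0.008] [0.634 0.259 0.005] [0.704 0.363 0.009]
wrist scraper 0.63 [413. 217.] [0.667 0.311 0.008] [0.634 0.258 0.004] [0.704 0.364 0.009]
wrist dropper 0.71 [ 22. 292.] [ 0.677 -0.101  0.032] [ 0.67  -0.114 -0.001] [ 0.69  -0.097  0.058]
wrist front extent -0.0515
top drawer 0.56 [198. 295.] [0.438 0.306 0.015] [0.423 0.277 0.01 ] [0.455 0.329 0.048]
top cup 0.73 [248. 143.] [0.795 0.178 0.031] [ 0.626  0.136 -0.001] [0.805 0.207 0.55 ]
top scraper 0.51 [180. 204.] [0.649 0.352 0.008] [0.557 0.214 0.002] [0.678 0.367 0.555]
top dropper 0.52 [372. 185.] [ 0.675 -0.104  0.036] [ 0.669 -0.115 -0.001] [ 0.688 -0.097  0.068]
top front extent -0.0947
```

View pics/end.png

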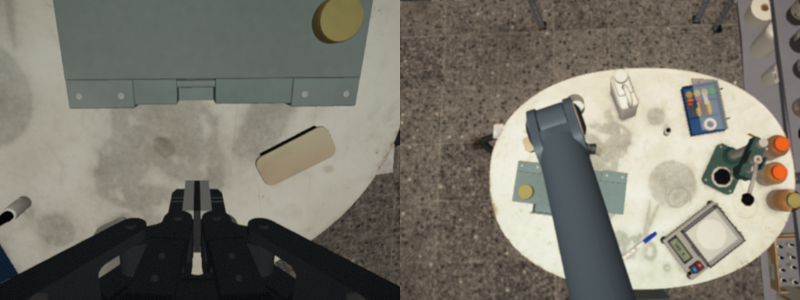

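The final views show the plate recessed in the notch at left-panel (196,90), and the drawer out to case x = −0.095 m, which is 30 mm past the −65 mm front face. The bystanders are where they were, and the hand is clear.

```bash
python3 -c "
from h import *
st(); print(arm.hand_in())"
```

```text
11.85 [0.5938 0.1755 0.251 ] [0.0066 0.078  0.9969 0.0046] [-0.03  0.26  1.08] 0.0020226193854156766
the job is handed in; nothing more can be done
None
```

The drawer is open, and I handed the job in at 11.9 s with the hand clear of everything.

**What I did:** I slid the closed fingertips along the rail from near its right end at 3–6 N. They dropped into the notch, whose middle is at about case y = −0.02 m by the wrist camera. I pressed the release plate from contact to its stop, 10.1 mm of travel at 7–9 N. One firmer push, 17 N in all (12.7 N along world x), gave no further motion. Then I backed out and went up.

**Last checks:**
- **Drawer:** by top-camera depth its front stands about 30 mm out, at case x ≈ −0.095 m.
- **Bystanders:** the cap, scraper and dropper bottle measured within about 3 mm of their first positions. The cup was partly hidden by the arm, but what showed of it agreed to within a centimetre or so, and the arm never went near it.
- **Force:** close to zero after the retreat.

**Disagreements:** the networks made a few misdetections. They labelled the cap as the drawer and the scraper as the cup in the wrist view, so I set those aside. The top camera's last scraper reading was blocked by the arm, so I used the wrist camera's. The wrist camera could not see the drawer front, so only the top camera confirms it is out.

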